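# Latch a power module into the bench test cradle

## Task

Put the long aluminium power module upright in the bay of the test cradle (swing the wire bail back out of the way first): set it down flat on the bay floor between the guides, do not drop it in. Then swing the bail gently back over it, without letting it slam, until it rests fully home in its two notched catch posts, and let go. Leave everything else on the bench where it is.

Things in the scene. Friction and masses are not known exactly. Their poses are not given: they have to be found in the camera images.
- bay (a point): Centre of the fixed grey cradle's bay floor, 12 mm above the bench (plate 190 x 230 mm). Axes: x along bay and hinge line, y from hinge posts to catch posts, z up. Bay 125 x 55 mm: 2.5 mm free each side of the module. Guides 14 mm high: one 36 mm wide in the middle of each end; on each long side two, 18 mm long, at x = +/-46 mm, none at x = 0. Hinge posts x = +/-61, y = -80 mm, tops 92 mm above bench.
- bail_hinge (a point): Middle of the bail's hinge line, at x = 0, y = -80 mm in the cradle's axes, 80 mm above the bench. Axes as for bay; the hinge line is x.
- bail_grip (a point): Middle of the bail's round steel crossbar, 12 mm thick, 96 mm long, parallel to the hinge line and 185 mm from it. Two straight 8 mm legs, 96 mm apart, join its ends to the hinge: pinch it in the middle between them. Axes turn with the bail: x along the crossbar, y away from the hinge.
- bail (a joint): Bail angle in rad. 0: closed, level, legs in the catch notches; 1.57: upright; 2.0: stop, leaning out past the hinge, bay clear. At angle a the crossbar is 185 mm from the hinge: cos(a) of it along cradle y, sin(a) up. Stiff hinge: stays where left; 1 to 3 N at the crossbar moves it. Closed, it clears a seated module by 5 mm. Starts at 0.4 to 0.9, part-way over the bay.
- catch (a point): Middle between the notches of the two catch posts, at x = 0, y = +78 mm in the cradle's axes, 80 mm above the bench, where the closed bail's legs lie. The posts stand at x = +/-48 mm, each 30 x 14 mm, tops 93 mm above the bench. Axes as for bay.
- module_mid (a point): Centre of the long power module: a loose aluminium block 120 x 50 x 58 mm (x, y, z) with dark ridges (2 mm high, look only) along its top and a black end panel; this point is 29 mm above its underside, z up, x along its length. Stands on the bench as it must stand in the bay; either way round is right. 0.3 to 0.65 kg.
- squat_mid (a point): Centre of the other module, shorter and wider: a loose aluminium block 80 x 64 x 46 mm (x, y, z); does not fit the bay. Leave it alone.
- meter_mid (a point): Middle of a loose black multimeter lying on the bench, 150 x 80 x 40 mm. Leave alone.
- spool_mid (a point): Middle of a loose wire spool standing on end, 60 mm in diameter, 50 mm high. Leave alone.
- driver_mid (a point): A point on a loose screwdriver lying on the bench, 180 mm long along x. Leave alone.
- mug_mid (a point): Middle of a loose white mug, 80 mm in diameter, 90 mm high. Leave alone.
- can_mid (a point): Middle of a loose white can, 60 mm in diameter, 110 mm high. Leave alone.
Not all that is in view belongs to the job. What is shaped like the part that bears module_mid but blue, orange or red is not meant.

How it is judged:
On the way, in this order (a step that is already met when the one before it is completed fails the run):
1. the module stands in the bay, let go, with the bail still clear of it (horizontal distance between module_mid and bay below 0.0045 m and z of module_mid in the frame of bay between 0.025 and 0.033 m and angle between the x axis of module_mid and the x axis of bay, either way round below 0.08 rad and angle between module_mid's own z axis and vertical below 0.06 rad and contact force between the fingers and module below 0.2 N and value of joint bail above 0.6 rad), for 0.2 s.
2. the bail is closed over the module (horizontal distance between module_mid and bay below 0.0045 m and z of module_mid in the frame of bay between 0.025 and 0.033 m and angle between the x axis of module_mid and the x axis of bay, either way round below 0.08 rad and angle between module_mid's own z axis and vertical below 0.06 rad and value of joint bail below 0.04 rad), for 0.2 s.
At the end, for the whole second after the job is handed in: The long module stands at rest in the bay, flat on its floor (centre within 4.5 mm sideways, between 25 and 33 mm above the floor, turned less than 0.08 rad and tilted less than 0.06 rad), the bail lies in its catch (within 0.04 rad of closed) (all of step 2 and linear speed of module below 0.02 m/s); the robot touches nothing.
It fails at once if the module is dropped into the bay (horizontal distance between module_mid and bay below 0.05 m and z of module_mid in the frame of bay between 0.028 and 0.1 m and linear speed of module above 0.6 m/s).
It fails at once if the bail is slammed shut (closing faster than 4 rad/s) (velocity of joint bail below -4 rad/s and value of joint bail below 0.5 rad).
It fails at once if another thing on the bench is moved by more than 20 mm (distance of any of squat_mid, meter_mid, spool_mid, driver_mid, mug_mid, can_mid from where it was at the start of the episode above 0.02 m).
It also fails if it takes over 72 s, if anything falls off the work surface, if the arm or the gripper's body presses on something with over 40 N, if the wrist force passes 120 N, or if a joint passes its speed limit or range.

## Robot

A 7-joint arm with a two-finger parallel gripper is mounted at the origin on the work surface. World frame = base frame: x ahead of the robot, y to its left, z up, the work surface at z = 0. Lengths are in m, angles in rad, forces in N, time in s.
With the tool pointing down it reaches from about 0.425 to 0.925 m from the base axis. Payload 6.8 kg.
Tool frame: the origin (TCP) lies at the very end of the fingers, on their centre line; the grasp point (between the pads) lies 19 mm behind it; z points along the fingers, x is the direction in which the jaws open and shut, and the axes are right-handed (so a half turn about z gives the same grasp; the last joint's range is limited). The gripper opens to 85 mm and grips with 20 to 120 N. Pads are 22 mm wide; open, the fingers measure 114 mm over their backs; the gripper's body (76 mm by 85 mm) begins 54 mm behind the grasp point. The pads swing forward as they close: fully open they stand 13 mm farther back than shut.
Start: joints at [-1.225, 0.477, 0.022, 1.555, -0.011, 1.109, -0.083], TCP at [0.296, 0.607, 0.231] pointing down, gripper open.
Joint ranges: [-2.96, 2.96], [-0.34, 2.1], [-1.41, 1.46], [0.24, 2.44], [-1.37, 4.51], [0.17, 1.92], [-2.96, 2.96]. Speed limits (rad/s): [2.39, 2.39, 3.14, 3.14, 3.14, 3.14, 3.14].

## Interface

Orientations are given as a rotation vector (axis times angle).
In Python, from bench import get_obs, imaging, hand_in gives the robot as it stands.
- The arm moves only by the tool send_rows, never from a script. Its argument "motion" is a list of rows, each an object with "dp": the shift along the world's x, y, z in m, a list of three; "rot": the turn, a rotation vector about the world's x, y, z in rad, a list of three; "grip": the finger opening in m, from 0 to 0.0854. In form: [{"dp": [dx, dy, dz], "rot": [ax, ay, az], "grip": grip}, ...]. A call has 1 to 20 rows; each row shifts and turns the pose as measured when the row begins; what a row does not reach is not made up. A row lasts 1/8 s, in which the tool goes at most 62.5 mm and 10.7 degrees, less where a joint would pass 70% of its speed; a pose out of reach is approached as far as the arm can. A call is refused whole if a number of a shift passes 0.0625 or a number of a turn 0.188, either way. A call with a gripper value outside its range is refused whole. The fingers move at their own pace and stop on an object; "grip_force" is the grip in N (left out, the last holds). Time passes only in rows, so rows that do not move let the fingers close. It gives the time, the measured TCP pose, the force and the opening at its end, in the units of the state.
- get_obs(): the state, without advancing time (a new reading comes with each control period).
- imaging.grab_frame(name): name is "scene" or "top" or "wrist"; returns a dict with "img" (400x640x3 uint8, red, green, blue), "fx", "fy", "cx", "cy" (pixels), "R" (3x3) and "t" (3): a world point X has camera coordinates R X + t. Camera axes: x right, y down, z forward; pixel columns grow to the right and rows downward; lengths in m; the calibration is good to about 2 mm. The wrist camera is an equidistant fisheye: a pixel r from the principal point sees the ray r / f radians off the axis. A picture is of the moment at which its call begins. There is no depth.
- hand_in(): hands the job in, once; it reports no verdict.
The state is a dict: "clock": time; "joints": joint angles; "qvel": joint speeds; "tau": joint torques, N m; "tcp_pos": TCP position; "orientation": TCP orientation; "contact_force": force on the tool from outside, world axes, zero at the start; "moment": the same for the moment, N m; "grip_width": finger opening in m.
Only numpy, scipy, OpenCV 4.12 (cv2) and the standard library are available. Lean on these libraries where they do the work, as an engineer would, in place of code of your own. Each camera call takes 0.05 s, during which the arm holds its last target. There are 200 camera calls.

## Working session

There is one attempt and no reset: what is moved stays moved. The work goes in short steps, Python scripts to look and compute and a tool call to move; the robot and the scene stay as the last step left them, time stands still between calls to the robot, and variables do not carry over. Pictures are saved under pics/ and viewed, about 8 in all and at most 12, crops included, and the job is handed in when it is done.

Besides the shell and the picture viewer there is one more tool, called after "Call:" as name([rows], argument=value, ...), one row to a line, values as JSON. send_rows: Moves the arm, as the interface text tells. Its arguments: {"type":"object","properties":{"motion":{"type":"array","items":{"type":"object","properties":{"dp":{"type":"array","items":{"type":"number"}},"rot":{"type":"array","items":{"type":"number"}},"grip":{"type":"number"}}}},"grip_force":{"type":"number"}},"required":["motion"]}

```bash
mkdir -p pics; ls
python3 - <<'E'
from bench import get_obs, imaging
import cv2,numpy as np
print(get_obs())
for n in ("top","scene"):
    f=imaging.grab_frame(n); cv2.imwrite(f"pics/{n}0.png",f["img"][:,:,::-1])
    print(n,f["fx"],f["fy"],f["cx"],f["cy"],f["R"],f["t"], -np.array(f["R"]).T@np.array(f["t"]))
E
```

```text
pics
{'clock': 0.0, 'joints': array([-1.22509153,  0.47778955,  0.02235729,  1.5564275 , -0.01147803,
        1.10928253, -0.08313464]), 'qvel': array([ 0.00013552,  0.00055289, -0.00032925, -0.00044158, -0.00127048,
       -0.0011918 , -0.00062959]), 'tau': array([ 1.56475317e-04, -5.96471000e+01,  1.60806734e+00, -2.81188631e+01,
        1.25275698e-02,  9.50299582e-03,  2.82631220e-06]), 'tcp_pos': array([0.29568855, 0.6061521 , 0.23034324]), 'orientation': array([ 2.66334191e+00,  1.66417077e+00, -2.22643337e-03]), 'contact_force': array([ 0.41869827, -0.32512163, -0.14315492]), 'moment': array([-0.00397071,  0.02245842, -0.02636201]), 'grip_width': 0.08525211145447599}
top 481.83311411381334 481.83311411381334 325.80325819775624 188.14420582603364 [[ 0.01736958 -0.99975072  0.01402818]
 [-0.99644011 -0.01846625 -0.08225636]
 [ 0.0824949  -0.01254948 -0.99651247]] [-0.00930275  0.53769891  1.50459181] [0.4118252  0.0195107  1.54370416]
scene 452.3831219604027 452.3831219604027 325.1183276377479 198.84210463874737 [[ 0.67190348  0.74047443 -0.01559897]
 [ 0.57100293 -0.53130963 -0.62583203]
 [-0.47170051  0.41159166 -0.77980186]] [-0.34109677 -0.23023842  1.50848324] [ 1.07220323 -0.49063357  1.02690669]
```

View pics/top0.png

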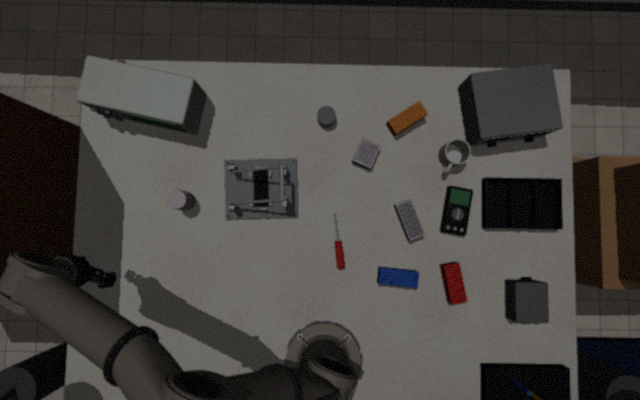

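View pics/scene0.png

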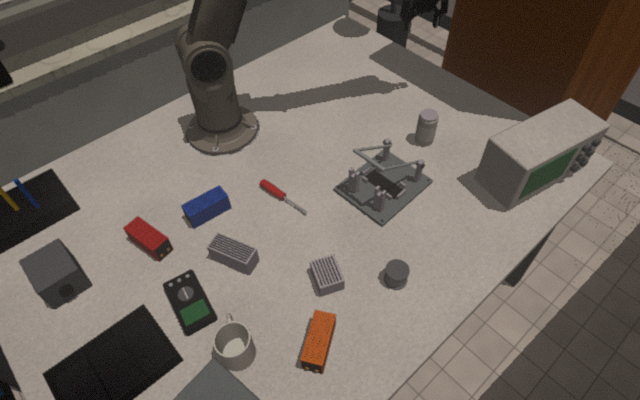

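Top view: grey ridged blocks at (409,221), elongated, and (366,154), short and squat. The blue (398,278), red (454,283) and orange (406,119) blocks are decoys. The long grey one at (409,221) fits (scene: (233,254)). The cradle is at (261,188). I'll confirm with an enlarged crop.

Run:
```python
import cv2,numpy as np
t=cv2.imread("pics/top0.png");s=cv2.imread("pics/scene0.png")
c=lambda im,x,y,w,h:cv2.resize(im[y:y+h,x:x+w],(400,300),interpolation=cv2.INTER_CUBIC)
a=np.vstack([np.hstack([c(t,212,143,100,75*1+9) if 0 else c(t,211,150,100,75),c(t,360,180,100,75)]),np.hstack([c(s,320,130,120,90),c(s,180,210,120,90)])])
a=cv2.convertScaleAbs(a,alpha=1.5)
cv2.imwrite("pics/crop1.png",a)
```

```text
(no output)
```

View pics/crop1.png

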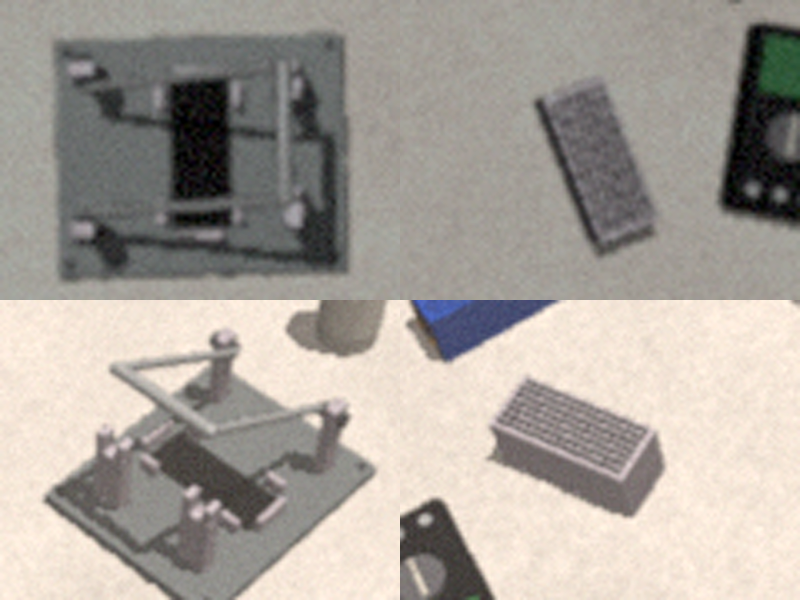

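The crop confirms it: the upper-right and lower-right tiles show the elongated ridged grey block, and the cradle is at left with its hinge posts on the +y side (world). The crossbar is at top px (282,182) and scene px (369.5,160). Next step is computing the geometry.

```bash
cat > h.py <<'E'
import numpy as np, cv2
from bench import get_obs, imaging
from scipy.spatial.transform import Rotation as Ro
def ray(f,u,v):
    R=np.array(f["R"]);t=np.array(f["t"]);x=(u-f["cx"])/f["fx"];y=(v-f["cy"])/f["fy"]
    if f.get("fish"):
        r=np.hypot(x,y); s=np.sin(r)/max(r,1e-9); d=np.array([x*s,y*s,np.cos(r)])
    else: d=np.array([x,y,1.])
    d=R.T@d; return -R.T@t,d/np.linalg.norm(d)
def onz(f,u,v,z):
    c,d=ray(f,u,v); return c+d*(z-c[2])/d[2]
def proj(f,X):
    p=np.array(f["R"])@X+np.array(f["t"])
    if f.get("fish"):
        r=np.hypot(p[0],p[1]);th=np.arctan2(r,p[2]);k=th/max(r,1e-9)
    else: k=1/p[2]
    return np.array([f["cx"]+f["fx"]*p[0]*k,f["cy"]+f["fy"]*p[1]*k])
def tri(fa,a,fb,b):
    A=np.zeros((3,3));q=np.zeros(3);L=[]
    for f,p in((fa,a),(fb,b)):
        c,d=ray(f,*p);P=np.eye(3)-np.outer(d,d);A+=P;q+=P@c;L.append((c,P))
    X=np.linalg.solve(A,q); return X,[np.linalg.norm(P@(X-c)) for c,P in L]
def grab(n,name=None):
    f=dict(imaging.grab_frame(n)); f["fish"]=(n=="wrist")
    if name: cv2.imwrite(f"pics/{name}.png",f["img"][:,:,::-1])
    return f
def pose():
    o=get_obs();R=Ro.from_rotvec(o["orientation"]).as_matrix()
    print("t",round(o["clock"],2),"tcp",o["tcp_pos"].round(4),"toolx",np.degrees(np.arctan2(R[1,0],R[0,0])).round(2),"z",R[:,2].round(3),"w",round(o["grip_width"],4),"F",o["contact_force"].round(1))
E
python3 - <<'E'
from h import *
T=grab("top");S=grab("scene")
pc=[(224.75,159),(297.25,159),(298,219.25),(225.5,220)]
P=np.array([onz(T,*p,.012) for p in pc]);print(P.round(4));m=P.mean(0);print("plate",m)
# plate by scene crop
sc=[(45,495),(375,470),(225,330)]
tri_b=tri(T,(282,182.5),S,(369.5,160));print("bar",tri_b)
for a,b in[((282,165.5),(355.4,151)),((282,165.5),(383.6,169)),((282,199.2),(355.4,151)),((282,199.2),(383.6,169))]:print(tri(T,a,S,b))
# module: contour in top view
h=T["img"].astype(int); 
mc=[(545,92),(602,79),(655,222),(605,238)]
M=np.array([onz(T,360+(x-400)/4,180+y/4,.058) for x,y in mc]);print(M.round(4),M.mean(0))
d=(M[3]+M[2]-M[0]-M[1]);print("axis",np.degrees(np.arctan2(d[1],d[0])),np.linalg.norm(d)/2,[np.linalg.norm(M[1]-M[0]),np.linalg.norm(M[3]-M[2])])
# scene corners, top z=.058
sm=[(528,378),(655,432),(628,470),(493,428)]
M=np.array([onz(S,180+(x-400)/3.333,210+(y-300)/3.333,.058) for x,y in sm]);print(M.round(4),M.mean(0))
d=(M[1]+M[2]-M[0]-M[3]);print("axis",np.degrees(np.arctan2(d[1],d[0])),np.linalg.norm(d)/2)
pose()
E
```

```text
[[0.6261 0.3248 0.012 ]
 [0.6306 0.0933 0.012 ]
 [0.438  0.0866 0.012 ]
 [0.4316 0.3158 0.012 ]]
plate [0.53159655 0.20513791 0.012     ]
bar (array([0.53962453, 0.12813019, 0.17595397]), [np.float64(0.0011200492559323347), np.float64(0.0011200492559323052)])
(array([0.55866709, 0.09853191, 0.25011765]), [np.float64(0.030611650896282892), np.float64(0.030611650896282868)])
(array([0.58798257, 0.12908993, 0.17942309]), [np.float64(0.0011706165267513474), np.float64(0.0011706165267513777)])
(array([0.49134452, 0.12623186, 0.17473392]), [np.float64(3.287172371978787e-05), np.float64(3.287172371977861e-05)])
(array([0.52179753, 0.15710876, 0.10464521]), [np.float64(0.036498017824054735), np.float64(0.03649801782405472)])
[[ 0.4928 -0.2179  0.058 ]
 [ 0.5036 -0.262   0.058 ]
 [ 0.3942 -0.3032  0.058 ]
 [ 0.3813 -0.2647  0.058 ]] [ 0.44295447 -0.26193418  0.058     ]
axis -158.28218596110034 0.11892351279529276 [np.float64(0.045467146928527644), np.float64(0.040639241865687036)]
[[ 0.3824 -0.2598  0.058 ]
 [ 0.4898 -0.2167  0.058 ]
 [ 0.5029 -0.2515  0.058 ]
 [ 0.4029 -0.3053  0.058 ]] [ 0.44450106 -0.25830957  0.058     ]
axis 25.034259212246074 0.11442790536892715
t 0.2 tcp [0.2958 0.6064 0.2307] toolx 64.0 z [-0.    -0.001 -1.   ] w 0.0854 F [-0.1  0.4 -0.8]
```

Call:
send_rows([
  {"dp": [0.02,-0.04,0.002],"rot": [0,0,0.04],"grip": 0.085},
  {"dp": [0.02,-0.04,0.002],"rot": [0,0,0.04],"grip": 0.085},
  {"dp": [0.02,-0.04,0.002],"rot": [0,0,0.04],"grip": 0.085},
  {"dp": [0.02,-0.04,0.002],"rot": [0,0,0.04],"grip": 0.085},
  {"dp": [0.02,-0.04,0.002],"rot": [0,0,0.04],"grip": 0.085},
  {"dp": [0.02,-0.04,0.002],"rot": [0,0,0.04],"grip": 0.085},
  {"dp": [0.02,-0.04,0.002],"rot": [0,0,0.04],"grip": 0.085},
  {"dp": [0.02,-0.04,0.002],"rot": [0,0,0.04],"grip": 0.085},
  {"dp": [0.02,-0.04,0.002],"rot": [0,0,0.04],"grip": 0.085},
  {"dp": [0.02,-0.04,0.002],"rot": [0,0,0.04],"grip": 0.085},
  {"dp": [0.02,-0.04,0.002],"rot": [0,0,0.04],"grip": 0.085},
  {"dp": [0.02,-0.04,0.002],"rot": [0,0,0.04],"grip": 0.085},
  {"dp": [0,0,0],"rot": [0,0,0],"grip": 0.085},
], grip_force=20)

```text
clock: 1.82
tcp_pos: [0.5387, 0.1088, 0.2539]
orientation: [2.171, 2.268, -0.004]
contact_force: [-0.2, 0.6, -0.4]
grip_width: 0.0851
```

Run:
```python
from h import *
pose(); W=grab("wrist","w1")
print(W["fx"],W["cx"],W["cy"],-W["R"].T@W["t"],W["R"])
for X in ([.5396,.128,.177],[.5316,.205,.012],[.5294,.285,.080],[.5338,.127,.093]): print(X,proj(W,np.array(X)))
```

```text
t 1.82 tcp [0.5387 0.1088 0.2539] toolx 92.49 z [-0.    -0.004 -1.   ] w 0.0851 F [-0.2  0.6 -0.4]
309.70691628693146 314.4508575220503 198.38974724441593 [0.46805666 0.10681607 0.3957307 ] [[-0.04265346  0.9990796  -0.00454347]
 [ 0.9588116   0.0422117   0.28088876]
 [ 0.28082202  0.00762454 -0.95972958]]
[0.5396, 0.128, 0.177] [340.09023024 209.19451466]
[0.5316, 0.205, 0.012] [390.33897794 165.01515001]
[0.5294, 0.285, 0.08] [469.95458155 178.73870243]
[0.5338, 0.127, 0.093] [333.16889567 177.26454409]
```

View pics/w1.png

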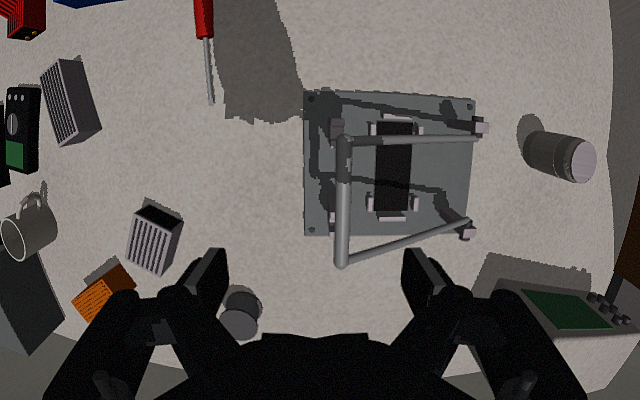

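Wrist view: crossbar runs (343,145)–(341,260) between the fingers, bay floor centre at about (393,167), catch posts at (335,127) and (333,220). This matches the estimate, so I'll descend and pinch.

Call:
send_rows([
  {"dp": [0,0.0205,-0.01],"rot": [0,0,-0.01],"grip": 0.085},
  {"dp": [0,0,-0.03],"rot": [0,0,0],"grip": 0.085},
  {"dp": [0,0,-0.03],"rot": [0,0,0],"grip": 0.085},
  {"dp": [0,0,-0.026],"rot": [0,0,0],"grip": 0.06},
  {"dp": [0,0,0],"rot": [0,0,0],"grip": 0.03},
  {"dp": [0,0,0],"rot": [0,0,0],"grip": 0.005},
  {"dp": [0,0,0],"rot": [0,0,0],"grip": 0.005},
  {"dp": [0,0,0],"rot": [0,0,0],"grip": 0.005},
], grip_force=25)

```text
clock: 2.88
tcp_pos: [0.5357, 0.1297, 0.1587]
orientation: [2.175, 2.259, -0.014]
contact_force: [-0.4, 11.5, -9.4]
grip_width: 0.0105
```

Run:
```python
from h import *
pose()
H=np.array([.5294,.285,.08])
p=get_obs()["tcp_pos"]+[0,0,.019]; d=p-H; print("bar r,ang",np.hypot(d[1],d[2]),np.arctan2(d[2],-d[1]))
```

```text
t 2.88 tcp [0.5357 0.1297 0.1587] toolx 92.18 z [-0.002 -0.011 -1.   ] w 0.0105 F [-0.4 11.5 -9.4]
bar r,ang 0.1834409465495498 0.5615373554911705
```

Call:
send_rows([
  {"dp": [-0.0003,0.013,0.018],"rot": [0,0,0],"grip": 0.005},
  {"dp": [-0.0004,0.015,0.0165],"rot": [0,0,0],"grip": 0.005},
  {"dp": [-0.0005,0.017,0.0145],"rot": [0,0,0],"grip": 0.005},
  {"dp": [-0.0005,0.0185,0.0125],"rot": [0,0,0],"grip": 0.005},
])

```text
clock: 3.38
tcp_pos: [0.5329, 0.1918, 0.2237]
orientation: [2.176, 2.254, -0.021]
contact_force: [-0.5, -1.2, -4.4]
grip_width: 0.0109
```

Run:
```python
from h import *
pose()
H=np.array([.5294,.285,.08])
p=get_obs()["tcp_pos"]+[0,0,.019]; d=p-H; print("bar r,ang",np.hypot(d[1],d[2]),np.arctan2(d[2],-d[1]))
```

```text
t 3.38 tcp [0.5329 0.1918 0.2237] toolx 92.01 z [-0.003 -0.015 -1.   ] w 0.0109 F [-0.5 -1.2 -4.4]
bar r,ang 0.18751166382533213 1.0506342407320515
```

Call:
send_rows([
  {"dp": [-0.0005,0.02,0.0095],"rot": [0,0,0],"grip": 0.005},
  {"dp": [-0.0005,0.021,0.0075],"rot": [0,0,0],"grip": 0.005},
  {"dp": [-0.0005,0.0215,0.005],"rot": [0,0,0],"grip": 0.005},
  {"dp": [-0.0005,0.022,0.0025],"rot": [0,0,0],"grip": 0.005},
  {"dp": [-0.0005,0.022,0],"rot": [0,0,0],"grip": 0.005},
  {"dp": [-0.0005,0.022,-0.003],"rot": [0,0,0],"grip": 0.005},
  {"dp": [-0.0005,0.0215,-0.0055],"rot": [0,0,0],"grip": 0.005},
  {"dp": [0,0,0],"rot": [0,0,0],"grip": 0.03},
  {"dp": [0,0,0],"rot": [0,0,0],"grip": 0.05},
  {"dp": [0,0,0.02],"rot": [0,0,0],"grip": 0.085},
  {"dp": [0,0,0.03],"rot": [0,0,0],"grip": 0.085},
])

```text
clock: 4.75
tcp_pos: [0.5274, 0.3533, 0.292]
orientation: [2.175, 2.258, -0.023]
contact_force: [0.8, 0.5, -0.8]
grip_width: 0.0818
```

Run:
```python
from h import *
pose()
H=np.array([.5294,.285,.08])
p=get_obs()["tcp_pos"]+[0,0,.019]; d=p-H; print("bar r,ang",np.hypot(d[1],d[2]),np.arctan2(d[2],-d[1]))
```

```text
t 4.75 tcp [0.5274 0.3533 0.292 ] toolx 92.14 z [-0.005 -0.015 -1.   ] w 0.0818 F [ 0.8  0.5 -0.8]
bar r,ang 0.24087713928709206 1.8583821564007565
```

Call:
send_rows([
  {"dp": [0.0,-0.01,0.01],"rot": [0.015,-0.005,0],"grip": 0.085},
  {"dp": [0.0,-0.05,0],"rot": [0,0,0],"grip": 0.085},
  {"dp": [0.0,-0.05,0],"rot": [0,0,0],"grip": 0.085},
  {"dp": [0.0,-0.05,0],"rot": [0,0,0],"grip": 0.085},
  {"dp": [0.0,0,0],"rot": [0,0,0],"grip": 0.085},
  {"dp": [0.0,0,0],"rot": [0,0,0],"grip": 0.085},
])

```text
clock: 5.5
tcp_pos: [0.5294, 0.1818, 0.3042]
orientation: [2.189, 2.25, 0.018]
contact_force: [-0.0, 1.0, 0.1]
grip_width: 0.0849
```

Run:
```python
from h import *
pose(); W=grab("wrist","w2")
g=cv2.cvtColor(W["img"],cv2.COLOR_RGB2GRAY)
c=proj(W,np.array([.5316,.205,.012])).astype(int);print(c)
x0,y0=max(c[0]-110,0),max(c[1]-80,0);print(x0,y0)
cv2.imwrite("pics/w2c.png",cv2.convertScaleAbs(cv2.resize(W["img"][y0:y0+160,x0:x0+220,::-1],None,fx=3.6,fy=3.6,interpolation=cv2.INTER_CUBIC),alpha=1.5))
```

```text
t 5.5 tcp [0.5294 0.1818 0.3042] toolx 91.57 z [ 0.009  0.007 -1.   ] w 0.0849 F [-0.   1.   0.1]
[329 160]
219 80
```

View pics/w2c.png

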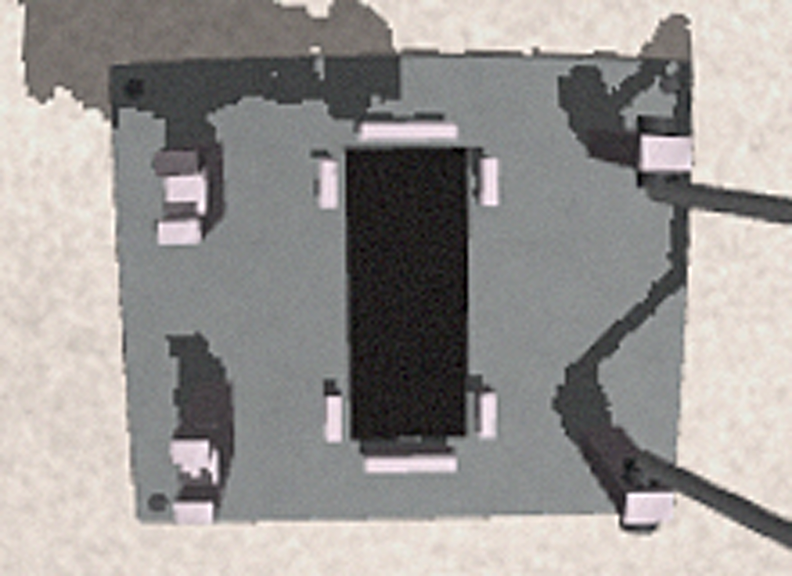

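View: black bay floor spans crop (345,149)–(467,438), with six bright guide tops around it; the bay is clear and the bail is out to the right. Next I'll measure the bay centre from the floor patch and the guide tops.

Run:
```python
from h import *
W=grab("wrist"); I=W["img"]; g=cv2.cvtColor(I,cv2.COLOR_RGB2GRAY)
x0,y0,k=219,80,3.6
# black floor
m=(g<25).astype(np.uint8); n,l,s,c=cv2.connectedComponentsWithStats(m[80:240,219:439])
i=l[int(290/k),int(408/k)];print("black",s[i],c[i])
ct=max(cv2.findContours((l==i).astype(np.uint8),0,1)[0],key=cv2.contourArea).reshape(-1,2)+[x0,y0]
Q=np.array([onz(W,*p,.012)[:2] for p in ct]);r=cv2.minAreaRect((Q*1000).astype(np.float32));print("floor",r)
# guides
b=(g>np.percentile(g[80:240,219:439],99)*0.8).astype(np.uint8)
thr=[]
out=[]
for (u,v) in [(408,131),(410,463),(327,184),(490,184),(333,415),(488,415)]:
    u0,v0=int(x0+u/k),int(y0+v/k)
    w=g[v0-9:v0+10,u0-16:u0+17]; mm=(w>130).astype(np.uint8); n,l,s,c=cv2.connectedComponentsWithStats(mm)
    i=l[9,16]; P=onz(W,u0-16+c[i][0],v0-9+c[i][1],.026); print(g[v0,u0],s[i],P.round(4)); out.append(P)
out=np.array(out)
print("ends mid",out[:2].mean(0),"sides mid",out[2:].mean(0))
d=out[0]-out[1];print("x axis deg",np.degrees(np.arctan2(d[1],d[0])),np.linalg.norm(d))
for a,bb in((2,4),(3,5)):
    d=out[a]-out[bb];print(np.degrees(np.arctan2(d[1],d[0])),np.linalg.norm(d))
for a,bb in((3,2),(5,4)):
    d=out[a]-out[bb];print(np.degrees(np.arctan2(d[1],d[0]))-90,np.linalg.norm(d))
```

```text
black [  97   41   33   81 2265] [113.46666667  80.85607064]
floor ((534.1406860351562, 208.53836059570312), (116.35441589355469, 45.552642822265625), 2.831256151199341)
151 [ 4  7 26  4 81] [0.4686 0.2062 0.026 ]
155 [ 5  8 25  4 78] [0.5997 0.2116 0.026 ]
158 [16  3  4 13 48] [0.49   0.1765 0.026 ]
151 [15  2  4 13 45] [0.4872 0.2373 0.026 ]
151 [15  4  4 12 47] [0.5808 0.1802 0.026 ]
152 [15  4  4 11 44] [0.5783 0.2412 0.026 ]
ends mid [0.53415409 0.20894367 0.026     ] sides mid [0.53406007 0.20881506 0.026     ]
x axis deg -177.63920343933106 0.1311577238919529
-177.68319436786598 0.09085278975324061
-177.53750855543976 0.09121342321270484
2.6426773569868516 0.06083224964044502
2.3033363462221246 0.061063195284897114
```

Call:
send_rows([
  {"dp": [-0.0075,-0.037,0],"rot": [-0.007,0.009,0.03],"grip": 0.085},
  {"dp": [-0.0075,-0.037,0],"rot": [0,0,0.03],"grip": 0.085},
  {"dp": [-0.0075,-0.037,0],"rot": [0,0,0.03],"grip": 0.085},
  {"dp": [-0.0075,-0.037,0],"rot": [0,0,0.03],"grip": 0.085},
  {"dp": [-0.0075,-0.037,0],"rot": [0,0,0.03],"grip": 0.085},
  {"dp": [-0.0075,-0.037,0],"rot": [0,0,0.03],"grip": 0.085},
  {"dp": [-0.0075,-0.037,0],"rot": [0,0,0.03],"grip": 0.085},
  {"dp": [-0.0075,-0.037,0],"rot": [0,0,0.03],"grip": 0.085},
  {"dp": [-0.0075,-0.037,0],"rot": [0,0,0.03],"grip": 0.085},
  {"dp": [-0.0075,-0.037,0],"rot": [0,0,0.03],"grip": 0.085},
  {"dp": [-0.0075,-0.037,0],"rot": [0,0,0.03],"grip": 0.085},
  {"dp": [-0.0045,-0.035,0],"rot": [0,0,0.03],"grip": 0.085},
  {"dp": [0,0,0],"rot": [0,0,0],"grip": 0.085},
  {"dp": [0,0,0],"rot": [0,0,0],"grip": 0.085},
])

```text
clock: 7.35
tcp_pos: [0.4447, -0.2569, 0.3022]
orientation: [1.693, 2.644, 0.003]
contact_force: [1.0, 0.0, 0.2]
grip_width: 0.0846
```

Run:
```python
from h import *
pose(); W=grab("wrist","w3")
c=proj(W,np.array([.4435,-.26,.058])).astype(int);print(c)
x0,y0=max(c[0]-110,0),max(c[1]-80,0);print(x0,y0)
cv2.imwrite("pics/w3c.png",cv2.convertScaleAbs(cv2.resize(W["img"][y0:y0+160,x0:x0+220,::-1],None,fx=3.6,fy=3.6,interpolation=cv2.INTER_CUBIC),alpha=1.3))
```

```text
t 7.35 tcp [ 0.4447 -0.2569  0.3022] toolx 114.75 z [ 0.003  0.001 -1.   ] w 0.0846 F [1.  0.  0.2]
[312 163]
202 83
```

View pics/w3c.png

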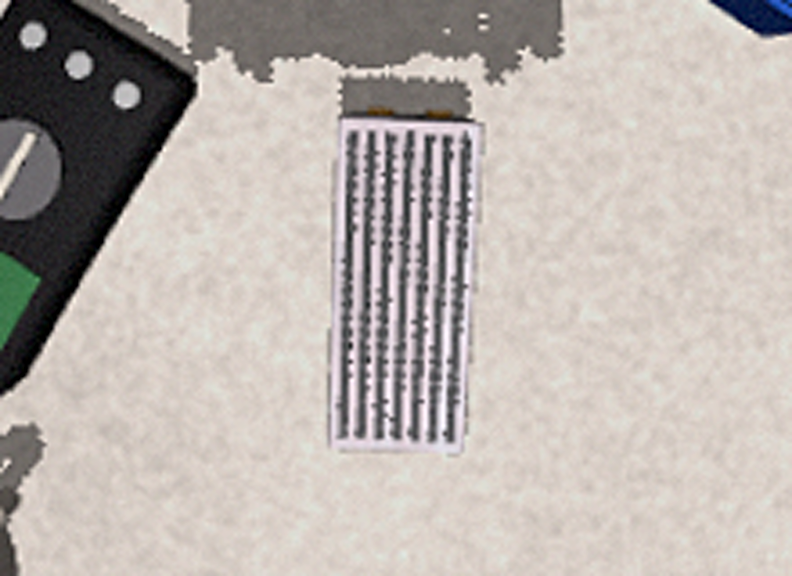

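The module top in the crop has corners (341,121), (481,124), (460,451) and (332,448). The black end panel faces the robot, and the meter is well clear on the left.

Run:
```python
from h import *
W=grab("wrist"); g=cv2.cvtColor(W["img"],cv2.COLOR_RGB2GRAY)
def q(C,z):
    M=np.array([onz(W,202+x/3.6-.36,83+y/3.6-.36,z) for x,y in C]);d=M[3]+M[2]-M[0]-M[1]
    e=M[1]+M[2]-M[0]-M[3]
    print(M.mean(0).round(4),np.degrees(np.arctan2(d[1],d[0])).round(2),np.degrees(np.arctan2(e[1],e[0])).round(2),"L",np.linalg.norm(d)/2,"W",np.linalg.norm(e)/2)
q([(341,121),(481,124),(460,451),(332,448)],.058)
q([(350,130),(469,133),(451,441),(341,438)],.060)
# ridge mask
sub=g[115:208,292:338]; m=(sub<70).astype(np.uint8); m=cv2.morphologyEx(m,cv2.MORPH_CLOSE,np.ones((5,5)))
c=max(cv2.findContours(m,0,1)[0],key=cv2.contourArea).reshape(-1,2)+[292,115]
Q=np.array([onz(W,*p,.060)[:2] for p in c]);print(cv2.minAreaRect((Q*1000).astype(np.float32)))
```

```text
[ 0.4425 -0.2596  0.058 ] 22.11 113.44 L 0.11771887723713026 W 0.04733171909724348
[ 0.4419 -0.2601  0.06  ] 22.21 113.21 L 0.11014164545483893 W 0.04019440247961048
((440.1836242675781, -260.3406677246094), (118.47624969482422, 42.862579345703125), 22.73293113708496)
```

Call:
send_rows([
  {"dp": [-0.0025,-0.003,-0.034],"rot": [0,0,-0.04],"grip": 0.085},
  {"dp": [0,0,-0.045],"rot": [0,0,0],"grip": 0.085},
  {"dp": [0,0,-0.045],"rot": [0,0,0],"grip": 0.085},
  {"dp": [0,0,-0.045],"rot": [0,0,0],"grip": 0.085},
  {"dp": [0,0,-0.04],"rot": [0,0,0],"grip": 0.085},
  {"dp": [0,0,-0.02],"rot": [0,0,0],"grip": 0.085},
  {"dp": [0,0,0],"rot": [0,0,0],"grip": 0.085},
])

```text
clock: 8.32
tcp_pos: [0.4474, -0.2507, 0.068]
orientation: [1.724, 2.619, 0.011]
contact_force: [-0.4, 0.4, 0.2]
grip_width: 0.0849
```

```bash
python3 -c "
from h import *
pose()"
```

```text
t 8.32 tcp [ 0.4474 -0.2507  0.068 ] toolx 113.3 z [ 0.009  0.003 -1.   ] w 0.0849 F [-0.4  0.4  0.2]
```

Call:
send_rows([
  {"dp": [-0.0052,-0.0091,0],"rot": [-0.003,0.009,-0.016],"grip": 0.085},
  {"dp": [0,0,-0.02],"rot": [0,0,0],"grip": 0.085},
  {"dp": [0,0,-0.02],"rot": [0,0,0],"grip": 0.085},
  {"dp": [0,0,-0.01],"rot": [0,0,0],"grip": 0.085},
  {"dp": [0,0,0],"rot": [0,0,0],"grip": 0.085},
])

```text
clock: 8.95
tcp_pos: [0.4462, -0.2627, 0.0225]
orientation: [1.744, 2.601, 0.002]
contact_force: [0.1, -0.8, -0.2]
grip_width: 0.085
```

```bash
python3 -c "
from h import *
pose()"
```

```text
t 8.95 tcp [ 0.4462 -0.2627  0.0225] toolx 112.31 z [ 0.009 -0.005 -1.   ] w 0.085 F [ 0.1 -0.8 -0.2]
```

Call:
send_rows([
  {"dp": [-0.004,0.003,-0.003],"rot": [0.005,0.009,0],"grip": 0.085},
  {"dp": [0,0,0],"rot": [0,0,0],"grip": 0.085},
])

```text
clock: 9.2
tcp_pos: [0.4427, -0.26, 0.0207]
orientation: [1.749, 2.608, 0.001]
contact_force: [0.3, 0.1, 0.1]
grip_width: 0.0848
```

```bash
python3 -c "
from h import *
pose()"
```

```text
t 9.2 tcp [ 0.4427 -0.26    0.0207] toolx 112.29 z [ 0.001 -0.    -1.   ] w 0.0848 F [0.3 0.1 0.1]
```

Call:
send_rows([
  {"dp": [0,0,0],"rot": [0,0,0],"grip": 0.06},
  {"dp": [0,0,0],"rot": [0,0,0],"grip": 0.05},
  {"dp": [0,0,0],"rot": [0,0,0],"grip": 0.04},
  {"dp": [0,0,0],"rot": [0,0,0],"grip": 0.04},
  {"dp": [0,0,0],"rot": [0,0,0],"grip": 0.04},
  {"dp": [0,0,0.01],"rot": [0,0,0],"grip": 0.04},
  {"dp": [0,0,0.02],"rot": [0,0,0],"grip": 0.04},
  {"dp": [0,0,0],"rot": [0,0,0],"grip": 0.04},
], grip_force=50)

```text
clock: 10.2
tcp_pos: [0.4415, -0.2593, 0.0516]
orientation: [-1.749, -2.608, -0.0]
contact_force: [0.4, -0.2, -5.5]
grip_width: 0.0492
```

```bash
python3 -c "
from h import *
pose()"
```

```text
t 10.2 tcp [ 0.4415 -0.2593  0.0516] toolx 112.31 z [-0.001  0.001 -1.   ] w 0.0492 F [ 0.4 -0.2 -5.5]
```

Call:
send_rows([
  {"dp": [0,0,0.03],"rot": [0,0,0],"grip": 0.04},
  {"dp": [0,0,0.04],"rot": [0,0,0],"grip": 0.04},
  {"dp": [0.0077,0.039,0.02],"rot": [0,0,-0.029],"grip": 0.04},
  {"dp": [0.0077,0.039,0.02],"rot": [0,0,-0.029],"grip": 0.04},
  {"dp": [0.0077,0.039,0.02],"rot": [0,0,-0.029],"grip": 0.04},
  {"dp": [0.0077,0.039,0],"rot": [0,0,-0.029],"grip": 0.04},
  {"dp": [0.0077,0.039,0],"rot": [0,0,-0.029],"grip": 0.04},
  {"dp": [0.0077,0.039,0],"rot": [0,0,-0.029],"grip": 0.04},
  {"dp": [0.0077,0.039,0],"rot": [0,0,-0.029],"grip": 0.04},
  {"dp": [0.0077,0.039,0],"rot": [0,0,-0.029],"grip": 0.04},
  {"dp": [0.0077,0.039,0],"rot": [0,0,-0.029],"grip": 0.04},
  {"dp": [0.0077,0.039,0],"rot": [0,0,-0.029],"grip": 0.04},
  {"dp": [0.0077,0.03,0],"rot": [0,0,-0.029],"grip": 0.04},
  {"dp": [0.0077,0.02,0],"rot": [0,0,-0.029],"grip": 0.04},
  {"dp": [0,0,0],"rot": [0,0,0],"grip": 0.04},
])

```text
clock: 12.08
tcp_pos: [0.5235, 0.1961, 0.1728]
orientation: [-2.178, -2.243, 0.018]
contact_force: [0.2, -1.1, -6.5]
grip_width: 0.0495
```

```bash
python3 -c "
from h import *
pose()
W=grab('wrist','w4')"
```

```text
t 12.07 tcp [0.5235 0.1961 0.1728] toolx 91.69 z [-0.019  0.003 -1.   ] w 0.0495 F [ 0.2 -1.1 -6.5]
```

View pics/w4.png

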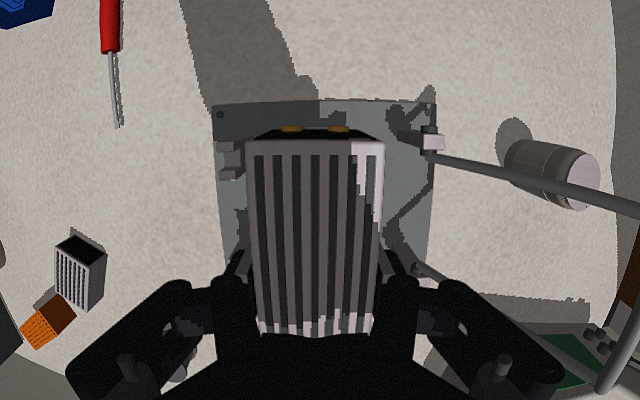

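The module is held level and square: near edge corners at about (246,151) and (384,141), cradle below it, bail clear at right. Next I'll check its in-hand offset.

Run:
```python
from h import *
o=get_obs();W=grab("wrist");R=Ro.from_rotvec(o["orientation"]).as_matrix();g=cv2.cvtColor(W["img"],cv2.COLOR_RGB2GRAY)
# plane in tool frame: top is 0.0373 behind the TCP
def pt(u,v,h):
    c,d=ray(W,u,v);n=R[:,2];P0=o["tcp_pos"]-n*h
    return R.T@(c+d*(n@(P0-c))/(n@d)-o["tcp_pos"])
for h,L in((.0373,[(246,142),(383,141),(247,151)]),(.0393,[(254,156),(376,156),(258,332),(375,332)])):
    for p in L: print(p,pt(*p,h).round(4))
print(g[120:165:2,300]); print(g[120:165:2,340])
```

```text
(246, 142) [-0.023  -0.0603 -0.0373]
(383, 141) [ 0.024  -0.0606 -0.0373]
(247, 151) [-0.0227 -0.0572 -0.0373]
(254, 156) [-0.0199 -0.0557 -0.0393]
(376, 156) [ 0.0213 -0.0556 -0.0393]
(258, 332) [-0.0239  0.0194 -0.0393]
(375, 332) [ 0.0266  0.0195 -0.0393]
[55 56 56 53 56 54  9  0 11 14 62 85 82 84 83 84 85 83 60 61 60 67 50]
[54 55 58 58 71 73 26  9 12 18 52 83 82 81 83 84 79 85 84 78 84 87 85]
```

Call:
send_rows([
  {"dp": [0.0107,0.0127,0],"rot": [-0.003,-0.019,0.012],"grip": 0.04},
  {"dp": [0,0,-0.03],"rot": [0,0,0],"grip": 0.04},
  {"dp": [0,0,-0.03],"rot": [0,0,0],"grip": 0.04},
  {"dp": [0,0,-0.03],"rot": [0,0,0],"grip": 0.04},
  {"dp": [0,0,-0.015],"rot": [0,0,0],"grip": 0.04},
  {"dp": [0,0,0],"rot": [0,0,0],"grip": 0.04},
])

```text
clock: 12.92
tcp_pos: [0.5375, 0.2066, 0.0659]
orientation: [2.175, 2.26, 0.007]
contact_force: [-0.6, 0.6, -4.9]
grip_width: 0.0494
```

```bash
python3 -c "
from h import *
pose()
W=grab('wrist','w5');grab('scene','s5')"
```

```text
t 12.93 tcp [0.5375 0.2066 0.0659] toolx 92.19 z [ 0.007 -0.    -1.   ] w 0.0494 F [-0.6  0.6 -4.9]
```

Call:
send_rows([
  {"dp": [-0.0031,0.0022,-0.004],"rot": [0,0.007,0.003],"grip": 0.04},
  {"dp": [0,0,-0.004],"rot": [0,0,0],"grip": 0.04},
  {"dp": [0,0,0],"rot": [0,0,0],"grip": 0.04},
])

```text
clock: 13.4
tcp_pos: [0.5368, 0.2102, 0.0613]
orientation: [2.174, 2.266, 0.01]
contact_force: [-0.7, 0.8, -5.6]
grip_width: 0.0496
```

```bash
python3 -c "
from h import *
pose()
W=grab('wrist','w6');S=grab('scene','s6')
c=proj(S,np.array([.534,.209,.05])).astype(int);print(c)
a=cv2.resize(S['img'][c[1]-40:c[1]+40,c[0]-60:c[0]+60],(600,400),interpolation=cv2.INTER_CUBIC)
b=W['img'][80:280,180:480]; b=cv2.resize(b,(600,400),interpolation=cv2.INTER_CUBIC)
v=np.vstack([a,b])[:,:,::-1];v=cv2.resize(v,(450,600));cv2.imwrite('pics/c6.png',cv2.convertScaleAbs(v,alpha=1.7))"
```

```text
t 13.4 tcp [0.5368 0.2102 0.0613] toolx 92.37 z [ 0.005  0.004 -1.   ] w 0.0496 F [-0.7  0.8 -5.6]
[384 175]
```

View pics/c6.png

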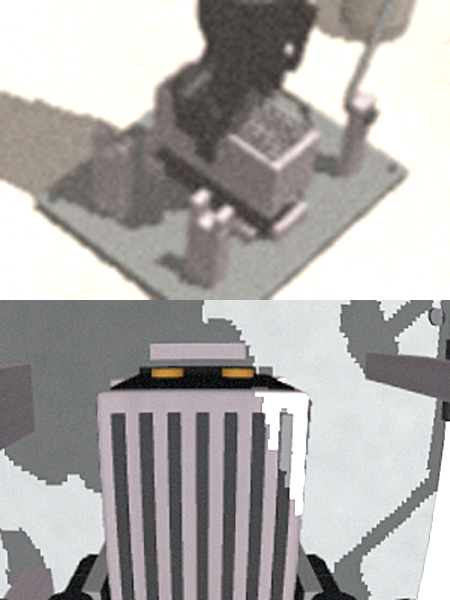

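The module is aligned above the bay with the near end guide centred just beyond its end panel. Fine-correcting before the descent.

Call:
send_rows([
  {"dp": [-0.0025,-0.0014,0],"rot": [-0.004,0.005,0],"grip": 0.04},
  {"dp": [0,0,0],"rot": [0,0,0],"grip": 0.04},
])

```text
clock: 13.75
tcp_pos: [0.5344, 0.2087, 0.0616]
orientation: [2.175, 2.266, 0.0]
contact_force: [-0.5, -0.0, -6.6]
grip_width: 0.0494
```

```bash
python3 -c "
from h import *
pose()"
```

```text
t 13.75 tcp [0.5344 0.2087 0.0616] toolx 92.37 z [ 0.001 -0.001 -1.   ] w 0.0494 F [-0.5 -0.  -6.6]
```

Now a slow descent (29 mm to the floor).

Call:
send_rows([
  {"dp": [0,0,-0.005],"rot": [0,0,0],"grip": 0.04},
  {"dp": [0,0,-0.005],"rot": [0,0,0],"grip": 0.04},
  {"dp": [0,0,-0.003],"rot": [0,0,0],"grip": 0.04},
  {"dp": [0,0,0],"rot": [0,0,0],"grip": 0.04},
])

```text
clock: 14.25
tcp_pos: [0.5342, 0.2087, 0.0474]
orientation: [2.175, 2.266, -0.001]
contact_force: [0.1, 0.0, -4.7]
grip_width: 0.0496
```

```bash
python3 -c "
from h import *
pose()"
```

```text
t 14.25 tcp [0.5342 0.2087 0.0474] toolx 92.37 z [ 0.    -0.001 -1.   ] w 0.0496 F [ 0.1  0.  -4.7]
```

Call:
send_rows([
  {"dp": [0,0,-0.004],"rot": [0,0,0],"grip": 0.04},
  {"dp": [0,0,-0.004],"rot": [0,0,0],"grip": 0.04},
  {"dp": [0,0,-0.003],"rot": [0,0,0],"grip": 0.04},
  {"dp": [0,0,0],"rot": [0,0,0],"grip": 0.04},
])

```text
clock: 14.75
tcp_pos: [0.5343, 0.2087, 0.0356]
orientation: [2.175, 2.266, -0.001]
contact_force: [0.2, 1.2, -5.8]
grip_width: 0.0495
```

```bash
python3 -c "
from h import *
pose()"
```

```text
t 14.75 tcp [0.5343 0.2087 0.0356] toolx 92.37 z [ 0.    -0.001 -1.   ] w 0.0495 F [ 0.2  1.2 -5.8]
```

No contact with the guides. The last 3 mm come next.

Call:
send_rows([
  {"dp": [0,0,-0.0015],"rot": [0,0,0],"grip": 0.04},
  {"dp": [0,0,-0.0015],"rot": [0,0,0],"grip": 0.04},
  {"dp": [0,0,-0.0005],"rot": [0,0,0],"grip": 0.04},
])

```text
clock: 15.12
tcp_pos: [0.5344, 0.2087, 0.0336]
orientation: [2.175, 2.267, 0.0]
contact_force: [-2.8, -0.3, -0.4]
grip_width: 0.0494
```

```bash
python3 -c "
from h import *
pose()"
```

```text
t 15.12 tcp [0.5344 0.2087 0.0336] toolx 92.36 z [ 0. -0. -1.] w 0.0494 F [-2.8 -0.3 -0.4]
```

The bench floor now takes the weight (Fz went from -5.8 to -0.4 N). Release and rise.

Call:
send_rows([
  {"dp": [0,0,-0.0005],"rot": [0,0,0],"grip": 0.04},
  {"dp": [0,0,0],"rot": [0,0,0],"grip": 0.054},
  {"dp": [0,0,0],"rot": [0,0,0],"grip": 0.07},
  {"dp": [0,0,0],"rot": [0,0,0],"grip": 0.075},
  {"dp": [0,0,0],"rot": [0,0,0],"grip": 0.075},
  {"dp": [0,0,0.02],"rot": [0,0,0],"grip": 0.075},
  {"dp": [0,0,0.03],"rot": [0,0,0],"grip": 0.075},
  {"dp": [0,0,0.05],"rot": [0,0,0],"grip": 0.075},
  {"dp": [0,0,0.05],"rot": [0,0,0],"grip": 0.085},
  {"dp": [0,0,0.05],"rot": [0,0,0],"grip": 0.085},
  {"dp": [0,0,0.05],"rot": [0,0,0],"grip": 0.085},
  {"dp": [0,0,0.01],"rot": [0,0,0],"grip": 0.085},
  {"dp": [0,0,0],"rot": [0,0,0],"grip": 0.085},
])

```text
clock: 16.75
tcp_pos: [0.5347, 0.2085, 0.3014]
orientation: [2.175, 2.265, 0.004]
contact_force: [0.4, 0.7, -1.0]
grip_width: 0.0849
```

Run:
```python
from h import *
pose();W=grab('wrist','w7')
c=proj(W,np.array([.534,.209,.05])).astype(int);x0,y0=c[0]-110,c[1]-80;print(x0,y0)
cv2.imwrite("pics/w7c.png",cv2.convertScaleAbs(cv2.resize(W["img"][max(y0,0):y0+160,x0:x0+220,::-1],None,fx=3.6,fy=3.6,interpolation=cv2.INTER_CUBIC),alpha=1.5))
```

```text
t 16.75 tcp [0.5347 0.2085 0.3014] toolx 92.34 z [ 0.003  0.001 -1.   ] w 0.0849 F [ 0.4  0.7 -1. ]
204 84
```

View pics/w7c.png

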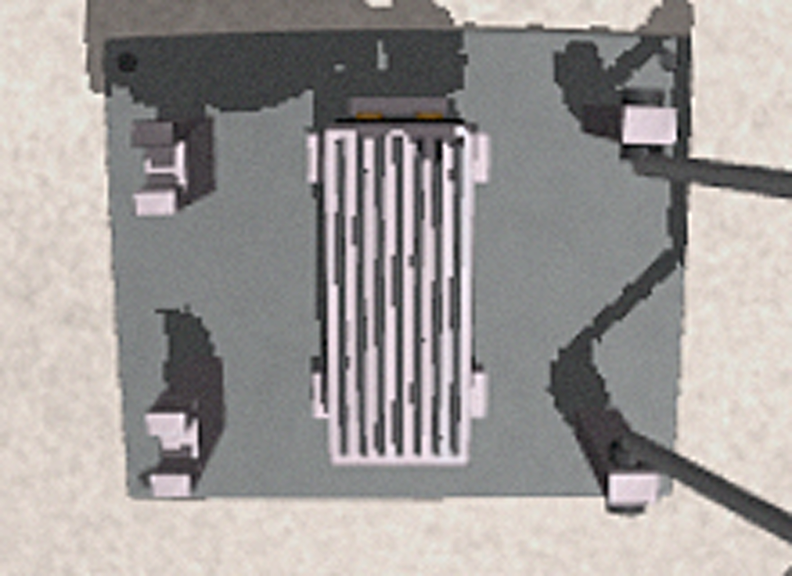

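The module sits inside all guides, let go, bail clear (legs at right). Next I go to the bail's crossbar, estimated at (0.528, 0.350, 0.256).

Call:
send_rows([
  {"dp": [-0.002,0.045,0.005],"rot": [0,0,0],"grip": 0.085},
  {"dp": [-0.002,0.045,0],"rot": [0,0,0],"grip": 0.085},
  {"dp": [-0.002,0.045,0],"rot": [0,0,0],"grip": 0.085},
  {"dp": [0,0.006,0],"rot": [0,0,0],"grip": 0.085},
  {"dp": [0,0,0],"rot": [0,0,0],"grip": 0.085},
], grip_force=20)

```text
clock: 17.42
tcp_pos: [0.525, 0.3497, 0.2958]
orientation: [-2.18, -2.262, 0.021]
contact_force: [-0.5, 0.1, -0.3]
grip_width: 0.0849
```

Run:
```python
from h import *
pose();W=grab('wrist','w8');o=get_obs()
print([proj(W,np.array([.528+dx,.350,.256])).round(0) for dx in(-.048,0,.048)])
cv2.imwrite("pics/w8c.png",cv2.convertScaleAbs(W["img"][:,:,::-1],alpha=1.3))
```

```text
t 17.43 tcp [0.525  0.3497 0.2958] toolx 92.14 z [-0.01 -0.01 -1.  ] w 0.0849 F [-0.5  0.1 -0.3]
[array([318., 154.]), array([315., 230.]), array([312., 294.])]
```

View pics/w8c.png

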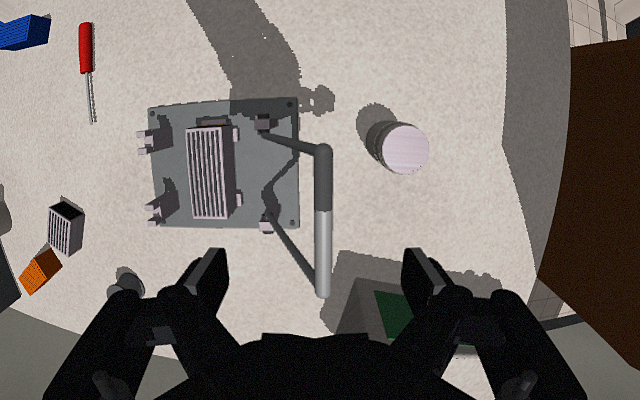

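The bar is at column 323, predicted 315, so it's about 4.5 mm further in +y. Adjust, descend and pinch.

Call:
send_rows([
  {"dp": [0.002,0.005,-0.01],"rot": [0.01,-0.01,0],"grip": 0.085},
  {"dp": [0,0,-0.025],"rot": [0,0,0],"grip": 0.085},
  {"dp": [0,0,-0.025],"rot": [0,0,0],"grip": 0.06},
  {"dp": [0,0,0],"rot": [0,0,0],"grip": 0.04},
])

```text
clock: 17.98
tcp_pos: [0.528, 0.3498, 0.2323]
orientation: [2.187, 2.254, 0.001]
contact_force: [-0.3, 0.4, 0.2]
grip_width: 0.0512
```

```bash
python3 -c "
from h import *
pose()"
```

```text
t 17.98 tcp [0.528  0.3498 0.2323] toolx 91.74 z [ 0.001  0.    -1.   ] w 0.0512 F [-0.3  0.4  0.2]
```

Call:
send_rows([
  {"dp": [0,0.004,0],"rot": [0,0,0.008],"grip": 0.035},
  {"dp": [0,0,0],"rot": [0,0,0],"grip": 0.02},
  {"dp": [0,0,0],"rot": [0,0,0],"grip": 0.005},
  {"dp": [0,0,0],"rot": [0,0,0],"grip": 0.005},
  {"dp": [0,0,0],"rot": [0,0,0],"grip": 0.005},
])

```text
clock: 18.6
tcp_pos: [0.5294, 0.3538, 0.2346]
orientation: [2.178, 2.262, 0.008]
contact_force: [1.4, -0.5, -2.9]
grip_width: 0.0113
```

```bash
python3 -c "
from h import *
pose()
p=get_obs()['tcp_pos']+[0,0,.019]-np.array([.5307,.2887,.08]);print(np.hypot(p[1],p[2]),np.arctan2(p[2],-p[1]))"
```

```text
t 18.6 tcp [0.5294 0.3538 0.2346] toolx 92.16 z [ 0.004  0.003 -1.   ] w 0.0113 F [ 1.4 -0.5 -2.9]
0.1854371298137012 1.9295937652230388
```

Call:
send_rows([
  {"dp": [0.0009,-0.0211,0.0065],"rot": [0,0,0],"grip": 0.005},
  {"dp": [0.0009,-0.0218,0.004],"rot": [0,0,0],"grip": 0.005},
  {"dp": [0.0009,-0.0221,0.0013],"rot": [0,0,0],"grip": 0.005},
  {"dp": [0.0009,-0.0221,-0.0014],"rot": [0,0,0],"grip": 0.005},
  {"dp": [0.0009,-0.0218,-0.004],"rot": [0,0,0],"grip": 0.005},
  {"dp": [0.0009,-0.0212,-0.0066],"rot": [0,0,0],"grip": 0.005},
])

```text
clock: 19.35
tcp_pos: [0.5355, 0.2203, 0.2366]
orientation: [-2.176, -2.266, -0.02]
contact_force: [2.6, 4.6, -5.8]
grip_width: 0.0113
```

```bash
python3 -c "
from h import *
pose()
p=get_obs()['tcp_pos']+[0,0,.019]-np.array([.5307,.2887,.08]);print(np.hypot(p[1],p[2]),np.arctan2(p[2],-p[1]))"
```

```text
t 19.35 tcp [0.5355 0.2203 0.2366] toolx 92.33 z [ 0.009  0.01  -1.   ] w 0.0113 F [ 2.6  4.6 -5.8]
0.18841688088653827 1.1993070673801376
```

Call:
send_rows([
  {"dp": [0.0005,-0.0188,-0.0124],"rot": [-0.01,0.009,0],"grip": 0.005},
  {"dp": [0.0005,-0.0189,-0.0116],"rot": [0,0,0],"grip": 0.005},
  {"dp": [0.0005,-0.0174,-0.0138],"rot": [0,0,0],"grip": 0.005},
  {"dp": [0.0005,-0.0156,-0.0158],"rot": [0,0,0],"grip": 0.005},
  {"dp": [0.0005,-0.0136,-0.0175],"rot": [0,0,0],"grip": 0.005},
])

```text
clock: 19.98
tcp_pos: [0.5395, 0.1305, 0.1626]
orientation: [2.178, 2.263, 0.007]
contact_force: [3.2, 10.8, -4.5]
grip_width: 0.0112
```

```bash
python3 -c "
from h import *
pose()
p=get_obs()['tcp_pos']+[0,0,.019]-np.array([.5307,.2887,.08]);print(np.hypot(p[1],p[2]),np.arctan2(p[2],-p[1]))"
```

```text
t 19.98 tcp [0.5395 0.1305 0.1626] toolx 92.21 z [ 0.004  0.003 -1.   ] w 0.0112 F [ 3.2 10.8 -4.5]
0.18803785184962155 0.5706474258324656
```

Call:
send_rows([
  {"dp": [0.0002,-0.006,-0.0145],"rot": [0,0,0],"grip": 0.005},
  {"dp": [0.0002,-0.0065,-0.0134],"rot": [0,0,0],"grip": 0.005},
  {"dp": [0.0002,-0.0053,-0.0138],"rot": [0,0,0],"grip": 0.005},
  {"dp": [0.0002,-0.0042,-0.0141],"rot": [0,0,0],"grip": 0.005},
  {"dp": [0,-0.003,-0.0145],"rot": [0,0,0],"grip": 0.005},
  {"dp": [0,-0.0015,-0.0125],"rot": [0,0,0],"grip": 0.005},
])

```text
clock: 20.72
tcp_pos: [0.5407, 0.104, 0.0753]
orientation: [-2.176, -2.265, -0.013]
contact_force: [1.3, 5.6, 1.8]
grip_width: 0.0111
```

```bash
python3 -c "
from h import *
pose()
p=get_obs()['tcp_pos']+[0,0,.019]-np.array([.5307,.2887,.08]);print(np.hypot(p[1],p[2]),np.arctan2(p[2],-p[1]))"
```

```text
t 20.73 tcp [0.5407 0.104  0.0753] toolx 92.31 z [ 0.005  0.006 -1.   ] w 0.0111 F [1.3 5.6 1.8]
0.18528314791563888 0.07743506101140048
```

Call:
send_rows([
  {"dp": [0,-0.0005,-0.005],"rot": [0,0,0],"grip": 0.005},
  {"dp": [0,0,-0.004],"rot": [0,0,0],"grip": 0.005},
  {"dp": [0,0,-0.003],"rot": [0,0,0],"grip": 0.005},
  {"dp": [0,0,-0.002],"rot": [0,0,0],"grip": 0.005},
])

```text
clock: 21.22
tcp_pos: [0.5417, 0.104, 0.0665]
orientation: [-2.172, -2.264, -0.018]
contact_force: [-7.3, 3.0, 23.2]
grip_width: 0.011
```

```bash
python3 -c "
from h import *
pose()
p=get_obs()['tcp_pos']+[0,0,.019]-np.array([.5307,.2887,.08]);print(np.hypot(p[1],p[2]),np.arctan2(p[2],-p[1]))"
```

```text
t 21.23 tcp [0.5417 0.104  0.0665] toolx 92.37 z [ 0.005  0.011 -1.   ] w 0.011 F [-7.3  3.  23.2]
0.1847861174356489 0.02979770817656804
```

Resistance appears 5 mm above the expected height. Either the bar slipped in the grip or the bail isn't quite home. I'll release and probe from above with closed fingers: bar top at z = 0.086 means home.

Call:
send_rows([
  {"dp": [0,0,0.001],"rot": [0,0,0],"grip": 0.005},
  {"dp": [0,0,0],"rot": [0,0,0],"grip": 0.03},
  {"dp": [0,0,0],"rot": [0,0,0],"grip": 0.05},
  {"dp": [0,0,0],"rot": [-0.01,0.005,0],"grip": 0.05},
  {"dp": [0,0,0.025],"rot": [0,0,0],"grip": 0.05},
  {"dp": [0,0,0.025],"rot": [0,0,0],"grip": 0.03},
  {"dp": [-0.002,0,0],"rot": [0,0,0],"grip": 0},
  {"dp": [0,0,0],"rot": [0,0,0],"grip": 0},
  {"dp": [0,0,0],"rot": [0,0,0],"grip": 0},
  {"dp": [0,0,0],"rot": [0,0,0],"grip": 0},
])

```text
clock: 22.48
tcp_pos: [0.535, 0.0989, 0.1139]
orientation: [-2.176, -2.263, 0.022]
contact_force: [-0.0, -1.3, -0.1]
grip_width: 0.0002
```

```bash
python3 -c "
from h import *
pose()"
```

```text
t 22.48 tcp [0.535  0.0989 0.1139] toolx 92.25 z [-0.012 -0.008 -1.   ] w 0.0002 F [-0.  -1.3 -0.1]
```

Call:
send_rows([
  {"dp": [0.0035,0.005,0],"rot": [0.008,-0.012,0],"grip": 0},
  {"dp": [0,0,-0.008],"rot": [0,0,0],"grip": 0},
  {"dp": [0,0,-0.006],"rot": [0,0,0],"grip": 0},
  {"dp": [0,0,0],"rot": [0,0,0],"grip": 0},
])

```text
clock: 22.98
tcp_pos: [0.5382, 0.1042, 0.0979]
orientation: [-2.177, -2.265, 0.001]
contact_force: [-1.1, 0.2, 1.2]
grip_width: -0.0003
```

```bash
python3 -c "
from h import *
pose()"
```

```text
t 22.98 tcp [0.5382 0.1042 0.0979] toolx 92.25 z [-0. -0. -1.] w -0.0003 F [-1.1  0.2  1.2]
```

Call:
send_rows([
  {"dp": [0,0,-0.003],"rot": [0,0,0],"grip": 0},
  {"dp": [0,0,-0.003],"rot": [0,0,0],"grip": 0},
  {"dp": [0,0,-0.002],"rot": [0,0,0],"grip": 0},
])

```text
clock: 23.35
tcp_pos: [0.5384, 0.1041, 0.0895]
orientation: [2.177, 2.264, -0.0]
contact_force: [-0.8, 0.6, 0.0]
grip_width: 0.0002
```

```bash
python3 -c "
from h import *
pose()"
```

```text
t 23.35 tcp [0.5384 0.1041 0.0895] toolx 92.24 z [-0. -0. -1.] w 0.0002 F [-0.8  0.6  0. ]
```

Free at 0.0895, so the angle is already below about 0.02. Pressing on.

Call:
send_rows([
  {"dp": [0,0,-0.002],"rot": [0,0,0],"grip": 0},
  {"dp": [0,0,-0.002],"rot": [0,0,0],"grip": 0},
])

```text
clock: 23.6
tcp_pos: [0.5386, 0.104, 0.0857]
orientation: [2.177, 2.264, -0.0]
contact_force: [-4.1, -0.3, 17.0]
grip_width: -0.0
```

```bash
python3 -c "
from h import *
pose()"
```

```text
t 23.6 tcp [0.5386 0.104  0.0857] toolx 92.24 z [ 0. -0. -1.] w -0.0 F [-4.1 -0.3 17. ]
```

Firm contact (17 N) at z=0.0857, as expected for fully home. Retreat and check.

Call:
send_rows([
  {"dp": [0,0,0.005],"rot": [0,0,0],"grip": 0},
  {"dp": [0,0,0.04],"rot": [0,0,0],"grip": 0},
  {"dp": [0,0,0.05],"rot": [0,0,0],"grip": 0},
  {"dp": [0,0,0.05],"rot": [0,0,0],"grip": 0},
  {"dp": [0,0.04,0.05],"rot": [0,0,0],"grip": 0},
  {"dp": [0,0.04,0.01],"rot": [0,0,0],"grip": 0},
  {"dp": [0,0,0],"rot": [0,0,0],"grip": 0},
  {"dp": [0,0,0],"rot": [0,0,0],"grip": 0},
])

```text
clock: 24.6
tcp_pos: [0.5372, 0.1826, 0.2965]
orientation: [2.181, 2.261, 0.002]
contact_force: [0.1, -1.0, 0.0]
grip_width: -0.0001
```

Run:
```python
from h import *
pose();W=grab('wrist','w9');S=grab('scene','s9')
c=proj(W,np.array([.536,.18,.05])).astype(int);d=proj(S,np.array([.536,.18,.06])).astype(int)
a=cv2.resize(W["img"][max(c[1]-75,0):c[1]+75,c[0]-100:c[0]+100],(800,600))
b=cv2.resize(S["img"][d[1]-45:d[1]+45,d[0]-60:d[0]+60],(800,600),interpolation=cv2.INTER_CUBIC)
v=cv2.resize(np.hstack([a,b]),(800,300),interpolation=cv2.INTER_AREA)[:,:,::-1]
cv2.imwrite("pics/c9.png",cv2.convertScaleAbs(v,alpha=1.4))
```

```text
t 24.6 tcp [0.5372 0.1826 0.2965] toolx 92.07 z [ 0.001  0.001 -1.   ] w -0.0001 F [ 0.1 -1.   0. ]
```

View pics/c9.png

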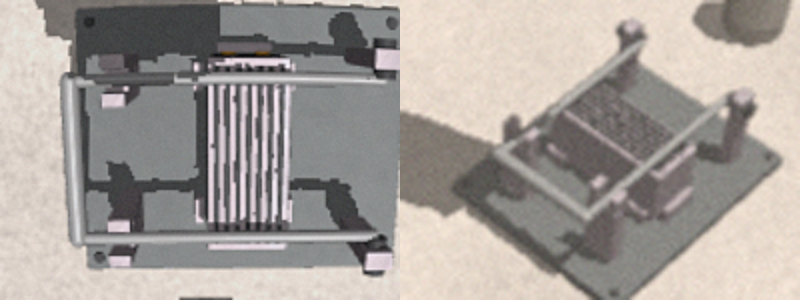

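The bail is level, its legs lie in both catch notches, and the module stands between the guides. Handing in.

```bash
python3 -c "
from bench import hand_in
print(hand_in())"
```

```text
the job is handed in; nothing more can be done
None
```

The long module now stands in the bay with the bail closed over it, and the job was handed in at about 25 s on the robot's clock. `hand_in()` gives no verdict, so what follows rests on my own checks.

- **Bail opened:** I pinched the crossbar and swung it back to about 1.93 rad.
- **Module placed:** I lowered it until the floor took its weight (vertical force went from −5.8 to −0.4 N), then let go. A wrist picture afterwards showed it inside all the guides.
- **Bail closed:** I guided the crossbar down at about 1 rad/s, well under the 4 rad/s limit.
- **Last checks:** Pressing the bar from above met firm contact (17 N) at z = 0.0857 m, against 0.086 m expected when home. The last picture shows the bail level, both legs in the catch notches, and the arm clear of everything.

**One disagreement:** while closing in the pinch, the bail met 23 N of resistance when the gripper was still about 5 mm higher than expected. The bar had most likely slipped in the pads, and the press from above then showed it was fully home.

**Not measured:** I did not measure the other bench items at the end. The tool path stayed away from them.

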